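Pin the drain-stand tray in line and lock it

TASK

The gel tray on the sloping drain stand has slipped sideways, so the hole in its blue lug no longer lines up with the hole in the stand below. Take the red-handled tapered pin from the rack and push it down through both holes until its collar sits flat on the blue lug, letting the pin's taper (not your hand) pull the tray into line; let go of it there, and then swing the yellow-knobbed locking lever all the way over, away from the robot. Leave the black-handled blunt pin and the other things on the bench where they are.

Things in the scene. Friction and masses are not known exactly. Their poses are not given: they have to be found in the camera images.
- drift: Tapered steel pin, 160 mm, 180 g, hanging point down in a place of the rack. Origin at the point, z towards the handle. Shank 8 mm diameter at the point, growing evenly to 23 mm at 65 mm, then straight to 100 mm; collar 36 mm diameter from 100 to 108 mm; round red handle 26 mm diameter from 108 to 160 mm, gripped across with the fingers along the pin. Lift over 100 mm to clear the rack.
- drift_tip (a point): Centre of the tapered pin's point (the pin's origin).
- drift_collar (a point): Centre of the underside of the tapered pin's collar, 100 mm from the point; pin's axes.
- dowel: Blunt straight pin in the other place of the rack, same collar and handle but the handle is black and the shank is a plain 23 mm cylinder. Not to be used. Origin on its axis 100 mm below the collar's underside, z up.
- pin_rack: Fixed aluminium rack, 90 x 170 mm, top plate 120 mm above the bench with two 28 mm holes 37.5 mm either side of its centre along its y axis; the pins hang in them by their collars. Origin at the centre of its underside, z up.
- stand: Fixed sloping drain stand, white plastic. Origin on the bench right below the deck's hole; z up, x away from the robot (uphill), y across the slope. Base plate 12 mm thick, x -180 to 70 and y -200 to 150 mm. Its deck leans 28 degrees, facing up and towards -x, 250 mm wide, from 190 mm downhill to 35 mm uphill of its hole.
- deck_hole (a point): Centre of the 25 mm through hole in the stand's deck, at the deck's upper face, 140 mm above the bench; deck 10 mm thick, free space below for the pin. Does not move. Axes: z square to the deck (up and back towards the robot, 28 degrees from vertical), x uphill, y across the slope.
- lug_hole (a point): Centre of the 25 mm through hole in the tray's blue lug, at the lug's upper face. Lug 70 x 70 x 8 mm, lying 2 mm above the deck, so this point is 10 mm above the deck's face. Axes as deck_hole. The clear tray (rim 36 mm above the deck) begins 54 mm downhill. With the pin home, drift_collar meets this point and the z axes agree.
- carriage (a joint): Sideways slip of the tray carriage along the stand's y axis, m; 0 = holes in line, it starts 6 to 9.5 mm off to +y. It slides with about 3 N of friction and stays where it is left; stops at 12 mm either way.
- lock (a joint): Locking lever on a pillar on the stand's -y side, rad: about 0 (to 0.15) = leaning towards the robot (stand's -x), 1.0 = right over, away from it (+x). Turns about the stand's y axis through a pivot at x 0, y -165, z 130 mm of the stand's frame, 85 mm to the knob centre, 0.5 rad either side of upright. Stays where left; 2.5 N at the knob moves it.
- lock_knob (a point): Centre of the lever's yellow ball knob, 30 mm diameter.
- reagent: Amber bottle, 72 mm diameter, 170 mm high; bystander. Origin at the centre of its underside.
- beaker: Glass beaker, 72 mm diameter, 90 mm high; bystander. Origin at the centre of its underside.
- tip_box: Green box, 120 x 85 x 60 mm; bystander. Origin at the centre of its underside.
- tube_rack: Orange tube rack, 90 x 200 mm, 75 mm high with its tubes; bystander. Origin at the centre of its underside.
- comb: Red gel comb lying flat, about 40 x 150 x 12 mm; bystander. Origin under the middle of its bar.
- buffer: White jar with a red cap, 80 mm diameter, 140 mm high; bystander. Origin at the centre of its underside.

How it is judged:
By the outcome, as a careful person would: the job done as asked, in the order asked, and still so for the second after the job is handed in, with the robot touching nothing.
It also fails if it takes over 56 s, if anything falls off the work surface, if the arm or the gripper's body presses on something with over 40 N, if the wrist force passes 120 N, or if a joint passes its speed limit or range.

ROBOT

A 6-joint arm with a two-finger parallel gripper is mounted at the origin on the work surface. World frame = base frame: x ahead of the robot, y to its left, z up, the work surface at z = 0. Lengths are in mm, angles in rad, forces in N, time in s.
With the tool pointing down it reaches from about 350 to 975 mm from the base axis. Payload 7.1 kg.
Tool frame: the origin (TCP) lies on the front face of the gripper's body, between the roots of the fingers; the fingertips stand 80 mm ahead of it and the grasp point (between the pads) lies 61 mm ahead of it (env.tips_ahead is the distance from the TCP to the fingertips, in mm); z points along the fingers, y is the line along which they close (so a half turn about z gives the same grasp; the last joint's range is limited). The gripper opens to 88 mm and grips with 3 to 60 N. Pads are 20 mm wide; open, the fingers measure 115 mm over their backs; the gripper's body (75 mm by 178 mm) begins 61 mm behind the grasp point.
Start: joints at [1.161, 0.423, 1.63, -0, 1.089, -0.019], TCP at [238.048, 577.874, 302.675] pointing down, gripper open.
Joint ranges: [-3, 3], [-0.9, 2.11], [0.09, 2.58], [-1.31, 4.45], [0.11, 2.69], [-2.54, 2.54]. Speed limits (rad/s): [2.39, 2.39, 3.01, 3.14, 3.14, 3.14].

INTERFACE

Orientations are given as a unit quaternion [x, y, z, w].
In Python, from station import env, set_gripper, viewer, workorder gives the robot as it stands. Calls block until the motion is done:
- env.reach(position, orientation): joint-space move of the TCP to a pose.
- env.move_l(position, rot=None, rate=150, f_stop=None): straight line of the TCP; rot=None keeps the orientation; rate is the mean speed in mm/s. With f_stop (N) it stops when the force on the tool has changed by that much, and returns True; else False.
- env.move_joints(angles): joint-space move.
- set_gripper(opening): finger opening in mm; the grip force is fixed at half the most; returns when the fingers have stopped.
- env.hold(seconds).
- env.ik(position, orientation): joint angles nearest the present ones, or None.
- env.read_state(): the state.
- viewer.camera(name): name is "side" or "top"; returns the picture (480x640x3 uint8, blue, green, red); there is no depth.
- viewer.camera_params(name): a dict with "fx", "fy", "cx", "cy" (pixels), "pose" (4x4, takes a point from camera to world coordinates). Camera axes: x right, y up, looking along -z (the intrinsics and any distortion apply to the point x, -y, -z); pixel columns grow to the right and rows downward; lengths in mm; the calibration is good to about 2 mm. A picture is of the moment at which its call begins. camera_params takes no time and is no camera call.
A pose or a line that the arm cannot do raises env.IKError and nothing moves.
- workorder.sign_off(): hands the job in; it is judged then, once.
The state is a dict: "time_s": time; "qpos": joint angles; "dq": joint speeds; "tau": joint torques, N m; "tool_pos": TCP position; "orientation": TCP orientation; "force": force on the tool from outside, world axes, zero at the start; "wrist_torque": the same for the moment, N m; "width": finger opening in mm; "grip_force": force on a finger pad.
Only numpy, scipy, OpenCV 4.12 (cv2) and the standard library are available. Lean on these libraries where they do the work, as an engineer would, in place of code of your own. Each camera call takes 0.05 s, during which the arm holds its last target. There are 200 camera calls.

## Working session

There is one attempt and no reset: what is moved stays moved. The work goes in short steps, each a Python script; the robot and the scene stay as the last script left them, time stands still between calls to the robot, and variables do not carry over. Pictures are saved under pics/ and viewed, at most 10 in all, crops included, and the job is handed in when it is done.

```bash
ls; mkdir -p pics; python3 - <<'E'
from station import env, viewer
import cv2
for n in("side","top"):
    cv2.imwrite(f"pics/{n}0.png",viewer.camera(n)); p=viewer.camera_params(n); print(n,p)
print(env.read_state())
E
```

```text
pics
side {'fx': 543.9894964257383, 'fy': 543.9894964257383, 'cx': 325.44867221674195, 'cy': 237.9661670757427, 'pose': array([[ 9.91414718e-01,  9.86632099e-02, -8.58045958e-02,
         4.06947188e+02],
       [-1.29458202e-01,  6.48477804e-01, -7.50144727e-01,
        -8.88025395e+02],
       [-1.83693108e-02,  7.54812632e-01,  6.55683201e-01,
         9.39521593e+02],
       [ 0.00000000e+00,  0.00000000e+00,  0.00000000e+00,
         1.00000000e+00]])}
top {'fx': 599.8645905985142, 'fy': 599.8645905985142, 'cx': 315.2532926622035, 'cy': 226.24761817254057, 'pose': array([[-1.55169682e-02,  9.93939203e-01, -1.08830528e-01,
         3.45487972e+02],
       [-9.99879417e-01, -1.53580878e-02,  2.29799127e-03,
         2.10748670e+01],
       [ 6.12634803e-04,  1.08853063e-01,  9.94057662e-01,
         1.72304564e+03],
       [ 0.00000000e+00,  0.00000000e+00,  0.00000000e+00,
         1.00000000e+00]])}
{'time_s': 0.1, 'qpos': array([ 1.16098152e+00,  4.23735398e-01,  1.63061310e+00,  1.85883030e-05,
        1.08861583e+00, -1.90030788e-02]), 'dq': array([-0.00056305, -0.00053232, -0.00108385, -0.00090253, -0.00076801,
        0.00048069]), 'tau': array([ 4.93209245e-04, -5.45608449e+01, -2.74325252e+01,  6.44392893e-02,
        1.87794288e-02,  1.28043943e-06]), 'tool_pos': array([237.9025062 , 577.5197855 , 301.99767233]), 'orientation': array([ 1.94168880e-01,  9.80967877e-01, -6.68382726e-04, -1.53968812e-04]), 'force': array([-0.1196455 , -0.36828319, -0.51545376]), 'wrist_torque': array([0.01804388, 0.04609602, 0.01906737]), 'grip_force': 0.0, 'width': 87.59294821844084}
```

View pics/side0.png

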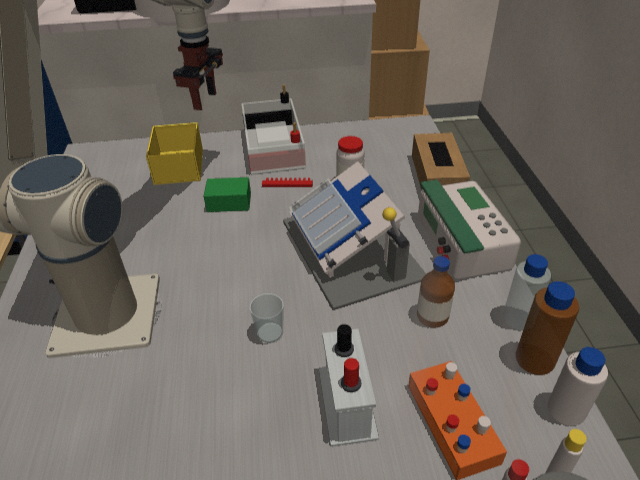

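View pics/top0.png

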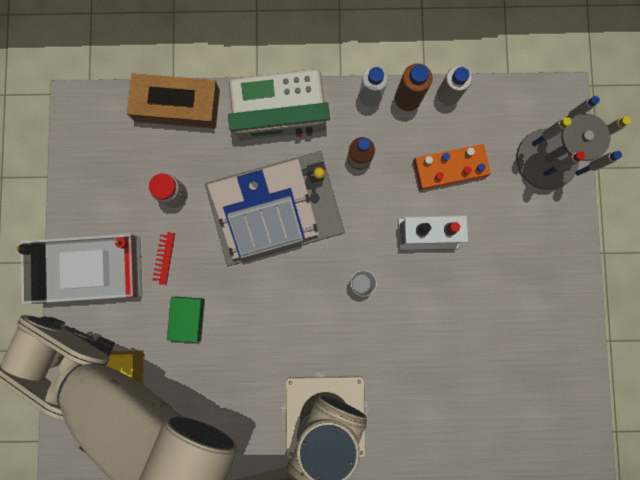

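The red pin is at top (454,228) / side (351,372), the lug hole at top (253,186) / side (365,190), and the knob at top (319,173) / side (390,214). I'll enlarge crops next.

```bash
python3 - <<'E'
import cv2,numpy as np
s=cv2.imread("pics/side0.png");t=cv2.imread("pics/top0.png")
def c(im,x,y,w,h,k): return cv2.resize(im[y:y+h,x:x+w],None,fx=k,fy=k,interpolation=cv2.INTER_CUBIC)
a=np.vstack([c(t,200,150,160,120,5)]) ;cv2.imwrite("pics/c1.png",a)
b=np.hstack([c(s,315,320,65,120,5),c(t,390,200,90,60,5)[:300].repeat(1,0) if 0 else cv2.copyMakeBorder(c(t,390,205,90,60,5),0,300,0,0,cv2.BORDER_CONSTANT)]);cv2.imwrite("pics/c2.png",b); print(b.shape)
cv2.imwrite("pics/c3.png",c(s,280,160,150,120,5))
E
```

```text
(600, 775, 3)
```

View pics/c1.png

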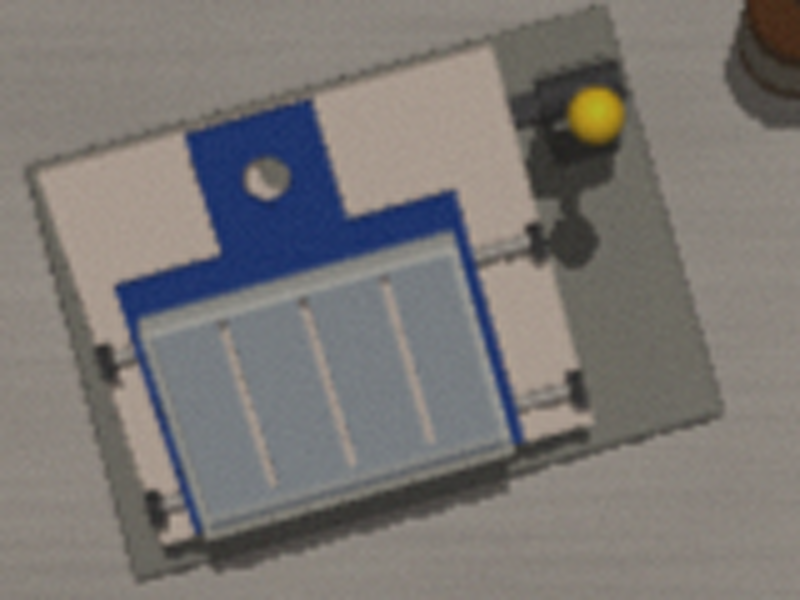

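View pics/c2.png

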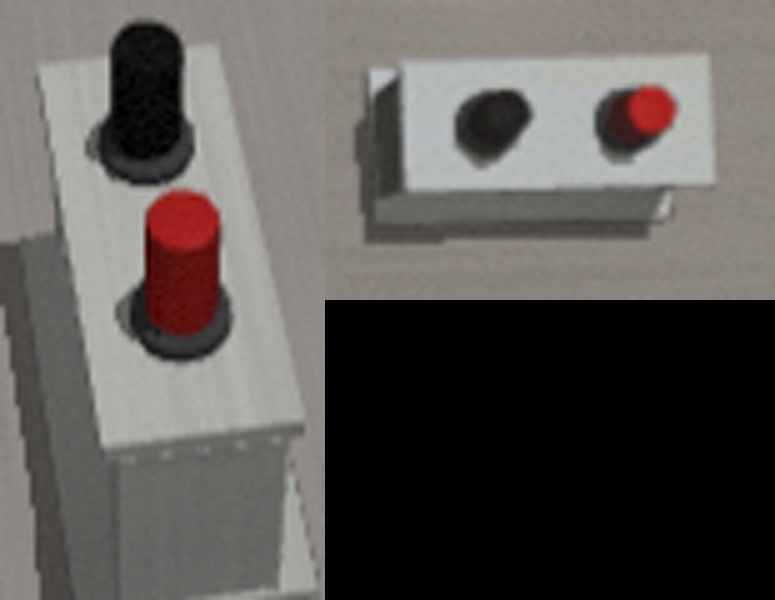

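View pics/c3.png

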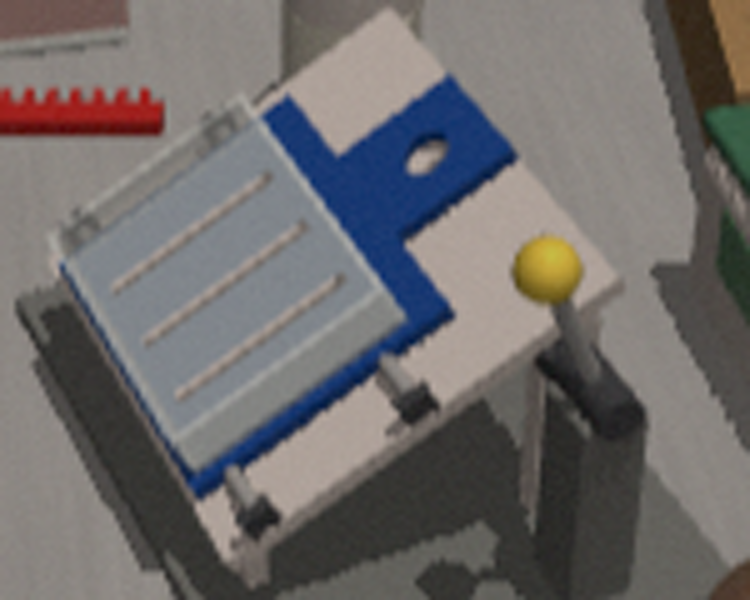

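The crops resolve the hole (c1 267,179; c3 427,156), knob (c1 597,115; c3 547,270), plate and deck corners, and the red handle top (c2 652,110 top; 183,222 side). Next I'll fit the stand pose, slip and lever jointly.

```bash
cat > h.py <<'E'
import numpy as np
from station import env, set_gripper, viewer, workorder
from scipy.spatial.transform import Rotation as R
P={n:viewer.camera_params(n) for n in("side","top")}
def proj(n,p):
    c=P[n]; M=c["pose"]; q=M[:3,:3].T@(np.asarray(p)-M[:3,3])
    return np.array([c["cx"]+c["fx"]*q[0]/-q[2], c["cy"]+c["fy"]*-q[1]/-q[2]])
def tf(s,p):
    return R.from_euler("z",s[2]).apply(p)+np.array([s[0],s[1],0])
S28,C28=np.sin(np.radians(28)),np.cos(np.radians(28))
def deck(u,v,w): return np.array([u*C28-w*S28, v, 140+u*S28+w*C28])
E
cat > fit.py <<'E'
from h import *
from scipy.optimize import least_squares
cr=lambda o,x,y:(np.array([x,y])+.5)/5-.5+o
T=lambda x,y:cr((200,150),x,y); Sd=lambda x,y:cr((280,160),x,y)
fix=[("top",(-180,150,12),T(138,580)),("top",(-180,-200,12),T(722,412)),("top",(70,-200,12),T(605,8)),
("top",deck(35,125,0),T(30,168)),("top",deck(35,-125,0),T(492,44)),("side",deck(35,125,0),Sd(390,8)),("side",deck(35,-125,0),Sd(622,285))]
def res(p,full=False):
    s=p[:3]; r=[]
    for n,q,px in fix: r.append(proj(n,tf(s,q))-px)
    l=tf(s,deck(0,p[3],10)); k=tf(s,(85*np.sin(p[4]-.5),-165,130+85*np.cos(p[4]-.5)))
    for n,q,px in[("top",l,T(267,179)),("side",l,Sd(427,156)),("top",k,T(597,115)),("side",k,Sd(547,270))]: r.append(proj(n,q)-px)
    return np.array(r) if full else np.ravel(r)
f=least_squares(res,[700,100,0.2,8,0.1],x_scale=[100,100,1,10,1],loss="soft_l1")
print(f.x,"\n",res(f.x,1).round(1))
C2s=lambda x,y:cr((315,320),x,y); C2t=lambda x,y:cr((390,205),x-325,y)
for nm,t,s in[("red",C2t(652,110),C2s(183,222)),("blk",C2t(510,110),C2s(147,45))]:
    g=least_squares(lambda p:np.r_[proj("top",p)-t,proj("side",p)-s],[550,-230,180]); h=least_squares(lambda p:np.r_[proj("top",[*p,180])-t,proj("side",[*p,180])-s],[550,-230]); print(nm,g.x,h.x,h.fun)
E
python3 fit.py
```

```text
[6.36351060e+02 1.73295551e+02 2.60103254e-01 8.31805487e+00
 1.25462182e-01] 
 [[-0.8  0. ]
 [ 0.4  0.4]
 [ 0.  -1.1]
 [ 1.5  0.7]
 [ 0.   0.3]
 [ 0.5 -0.7]
 [ 0.  -1.6]
 [ 0.4 -0. ]
 [-0.1 -0.7]
 [-0.   0.3]
 [ 0.3  0.1]]
red [ 507.69875677 -344.44646309  178.38870825] [ 507.53271463 -345.02060841] [ 0.36693571  0.14227657  0.06670838 -0.30134586]
blk [ 507.53618015 -270.17993722  181.83605266] [ 507.72053485 -269.48440268] [-0.40863787  0.51851021  0.38305173  0.29401966]
```

```bash
cat >> h.py <<'E'
ST=np.array([636.35,173.30,0.2601]); D=8.3; PIN=np.array([507.6,-344.9])
RZ=R.from_euler("z",ST[2])
N=RZ.apply([-S28,0,C28]); YS=RZ.apply([0,1,0]); XS=RZ.apply([C28,0,S28])
def quat(z,y,sgn=1):
    z=np.array(z,float);y=sgn*np.array(y,float); return R.from_matrix(np.c_[np.cross(y,z),y,z]).as_quat()
GR=87.  # tip-of-TCP geometry: TCP is 61 above grasp; grasp at 134 from point
L=195.  # TCP to pin point
def ins(s,c,ex=0):  # TCP for point s mm past the lug's upper face, at lateral y c, x ex
    return tf(ST,deck(0,c,10))+XS*ex+N*(L-s)
E
python3 - <<'E'
from h import *
for sg in(1,-1):
    qp=quat([0,0,-1],[1,0,0],sg); qi=quat(-N,YS,sg)
    for p,q in[((*PIN,400),qp),((*PIN,215),qp),((*PIN,520),qp),(ins(-110,4),qi),(ins(0,4),qi),(ins(100,0),qi)]:
        j=env.ik(p,q); print(sg,np.round(p,0),None if j is None else np.round(j,2))
    for th in(.1,1):
        k=tf(ST,(85*np.sin(th-.5)-30,-165,190+80)); print(k,env.ik(k,quat([0,0,-1],YS,sg)))
E
```

```text
1 [ 508. -345.  400.] [-0.62  0.31  1.56 -0.    1.27 -0.62]
1 [ 508. -345.  215.] [-0.62  0.51  1.71 -0.    0.91 -0.62]
1 [ 508. -345.  520.] [-0.62  0.24  1.4  -0.    1.5  -0.62]
1 [492. 139. 418.] [ 0.25 -0.03  1.99  0.01  0.7  -1.59]
1 [542. 152. 321.] [ 0.25  0.18  2.    0.01  0.47 -1.59]
1 [589. 161. 233.] [ 0.24  0.39  1.97  0.03  0.3  -1.61]
[617.80611086  -2.37812822 270.        ] [-2.31120476e-02  4.50171277e-01  1.67125308e+00 -4.44089210e-16
  1.02016830e+00 -1.85400837e+00]
[689.17378354  16.61485212 270.        ] [ 6.84080017e-03  5.51065562e-01  1.49932464e+00 -4.44089210e-16
  1.09120245e+00 -1.82405553e+00]
-1 [ 508. -345.  400.] [-0.62  0.31  1.56 -0.    1.27  2.53]
-1 [ 508. -345.  215.] [-0.62  0.51  1.71 -0.    0.91  2.53]
-1 [ 508. -345.  520.] [-0.62  0.24  1.4  -0.    1.5   2.53]
-1 [492. 139. 418.] [ 0.25 -0.03  1.99  0.01  0.7   1.56]
-1 [542. 152. 321.] [0.25 0.18 2.   0.01 0.47 1.55]
-1 [589. 161. 233.] [0.24 0.39 1.97 0.03 0.3  1.53]
[617.80611086  -2.37812822 270.        ] [-2.31120476e-02  4.50171277e-01  1.67125308e+00 -4.44089210e-16
  1.02016830e+00  1.28758428e+00]
[689.17378354  16.61485212 270.        ] [ 6.84080017e-03  5.51065562e-01  1.49932464e+00 -4.44089210e-16
  1.09120245e+00  1.31753713e+00]
```

```bash
python3 - <<'E'
from h import *; import cv2
qp=quat([0,0,-1],[1,0,0])
env.move_l(env.read_state()["tool_pos"]+[0,0,150],rate=250)
env.reach([*PIN,330],qp); print(env.read_state()["time_s"])
env.move_l([*PIN,215],rate=100,f_stop=10); set_gripper(15); s=env.read_state(); print(s["width"],s["grip_force"],s["tool_pos"],s["force"])
env.move_l([*PIN,340],rate=100); env.move_l([*PIN,510],rate=250)
print(env.read_state()["force"],env.read_state()["width"])
env.reach(ins(-110,D/2),quat(-N,YS)); env.move_l(ins(-20,D/2),rate=120); env.hold(.2)
s=env.read_state(); print(s["time_s"],s["width"],s["tool_pos"]-ins(-20,D/2),s["force"])
a=viewer.camera("side"); b=viewer.camera("top")
c=lambda im,x,y,w,h,k: cv2.resize(im[y:y+h,x:x+w],None,fx=k,fy=k,interpolation=cv2.INTER_CUBIC)
cv2.imwrite("pics/d.png",np.hstack([c(a,310,100,100,120,4),c(b,200,120,100,120,4)]))
cv2.imwrite("pics/side1.png",a);cv2.imwrite("pics/top1.png",b)
E
```

```text
4.2333
25.54651137698925 29.99952882528305 [ 507.69388184 -344.91943997  214.99643775] [ 1.26167632  0.05435401 -1.11569201]
[-0.34386944 -0.03606692 -3.63053851] 25.63214681230768
11.6583 25.81967845217225 [0.06055054 0.01339517 0.85483079] [-0.23630217  0.72798379 -2.57538563]
```

View pics/d.png

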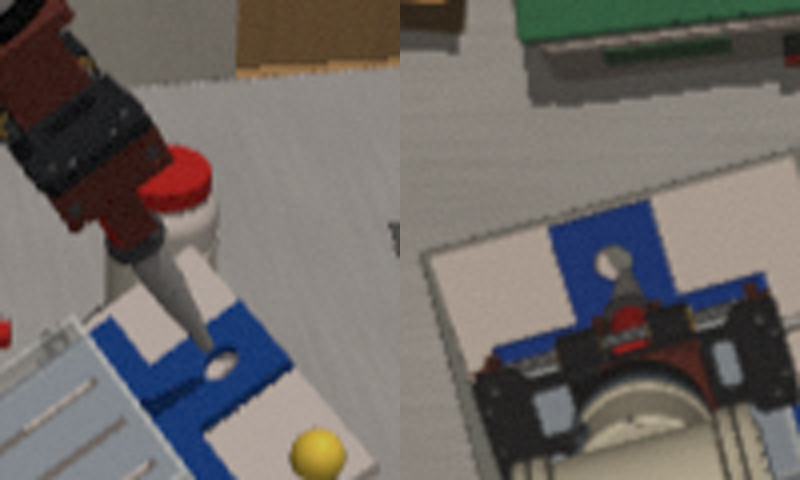

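The pin is held and tilted square to the deck. Its point is at side (362.3,187.5) / top (256.5,186.5), just above the hole. I'll compare that with the prediction.

```bash
python3 - <<'E'
from h import *
from scipy.optimize import least_squares
tip=ins(-20,D/2)-N*L
print(proj("side",tip),proj("top",tip))
f=least_squares(lambda p:np.r_[proj("side",p)-[362.0,187.2],proj("top",p)-[256.3,186.5]],tip)
e=f.x-tip; print("err x,y,n",e@XS,e@YS,e@N,f.fun)
E
```

```text
[362.33980555 186.03040308] [255.2163402  187.17097338]
err x,y,n -1.0417447966218898 -2.576559326712028 -0.9623353238935431 [ 0.60470118 -0.10645181 -0.04157801  0.66532248]
```

```bash
cat > desc.py <<'E'
from h import *; import sys,json
def run(s,c,ex,s_end,ds=5,g=0.08,flim=35,taper=(25,72),c0=5.):
    f0=np.array([-.24,.73,-2.58])
    while s<s_end:
        s=min(s+ds,s_end)
        k=np.clip((taper[1]-s)/(taper[1]-taper[0]),0,1)*c0+c
        hit=env.move_l(ins(s,k,ex),rate=40,f_stop=flim)
        st=env.read_state(); f=st["force"]-f0; fx,fy,fn=f@XS,f@YS,f@N
        print(f"s{s:.0f} k{k:.1f} ex{ex:.1f} F {fx:.1f} {fy:.1f} {fn:.1f} w{st['width']:.1f} t{st['time_s']:.1f} {'HIT' if hit else ''}")
        if abs(fx)>2.5: ex+=g*fx
        if abs(fy)>5 and s>50: c+=g*(fy-np.sign(fy)*3)
        if hit or fn>flim: break
    json.dump([s,c,ex],open("st.json","w")); return s,c,ex
E
python3 - <<'E'
from desc import *
run(-20,0,0,60)
E
```

```text
s-15 k5.0 ex0.0 F -1.0 -0.2 -0.0 w25.4 t12.0 
s-10 k5.0 ex0.0 F -0.0 -1.2 -0.2 w25.4 t12.3 
s-5 k5.0 ex0.0 F 0.6 -1.0 -0.5 w25.4 t12.6 
s0 k5.0 ex0.0 F -0.0 -0.5 -0.2 w25.7 t12.9 
s5 k5.0 ex0.0 F -0.3 -0.9 0.2 w25.7 t13.1 
s10 k5.0 ex0.0 F -0.1 -0.2 1.0 w25.5 t13.4 
s15 k5.0 ex0.0 F -0.6 -0.8 -0.2 w25.9 t13.7 
s20 k5.0 ex0.0 F 0.3 -1.2 -0.8 w25.5 t14.0 
s25 k5.0 ex0.0 F 0.5 -0.3 0.4 w25.3 t14.2 
s30 k4.5 ex0.0 F 1.6 2.1 -2.3 w25.7 t14.5 
s35 k3.9 ex0.0 F 1.6 2.7 -1.3 w25.6 t14.8 
s40 k3.4 ex0.0 F 2.2 2.3 -1.9 w25.5 t15.1 
s45 k2.9 ex0.0 F 2.6 2.3 -1.4 w25.6 t15.3 
s50 k2.3 ex0.2 F 2.2 1.6 -1.5 w25.3 t15.6 
s55 k1.8 ex0.2 F 2.8 3.5 -1.6 w25.4 t15.9 
s60 k1.3 ex0.4 F 2.3 2.1 -1.9 w25.7 t16.2
```

```bash
python3 - <<'E'
from desc import *
run(*json.load(open("st.json")),94,ds=3)
E
```

```text
s63 k1.0 ex0.4 F 2.1 2.4 -1.6 w25.5 t16.4 
s66 k0.6 ex0.4 F 3.2 1.9 -2.2 w25.5 t16.7 
s69 k0.3 ex0.7 F 3.3 2.3 -2.8 w25.6 t16.9 
s72 k0.0 ex0.9 F 2.7 1.8 -2.4 w25.8 t17.2 
s75 k0.0 ex1.2 F 2.5 3.0 -2.2 w25.6 t17.4 
s78 k0.0 ex1.4 F 1.6 2.1 -1.3 w25.5 t17.7 
s81 k0.0 ex1.4 F 1.7 2.7 -1.8 w25.7 t17.9 
s84 k0.0 ex1.4 F 1.1 2.7 -2.6 w25.8 t18.2 
s87 k0.0 ex1.4 F 1.0 3.4 -2.9 w25.5 t18.4 
s90 k0.0 ex1.4 F 1.7 3.2 -2.3 w25.3 t18.7 
s93 k0.0 ex1.4 F 1.2 3.5 -1.4 w25.5 t18.9 
s94 k0.0 ex1.4 F 1.9 3.5 -1.2 w25.5 t19.2
```

```bash
python3 - <<'E'
from desc import *; import cv2
s,c,ex=json.load(open("st.json"))
hit=env.move_l(ins(106,c,ex),rate=15,f_stop=14)
st=env.read_state(); f=st["force"]-[-.24,.73,-2.58]
print(hit,"s",L-(st["tool_pos"]-tf(ST,deck(0,0,10)))@N,f@XS,f@YS,f@N,st["time_s"],st["width"])
a=viewer.camera("side"); cv2.imwrite("pics/side2.png",a)
cv2.imwrite("pics/e.png",cv2.resize(a[120:260,310:430],None,fx=4,fy=4,interpolation=cv2.INTER_CUBIC))
E
```

```text
True s 100.15231119631034 1.1598236360506853 -0.30171940325593843 8.277606039821784 19.675 25.300821626907783
```

View pics/e.png

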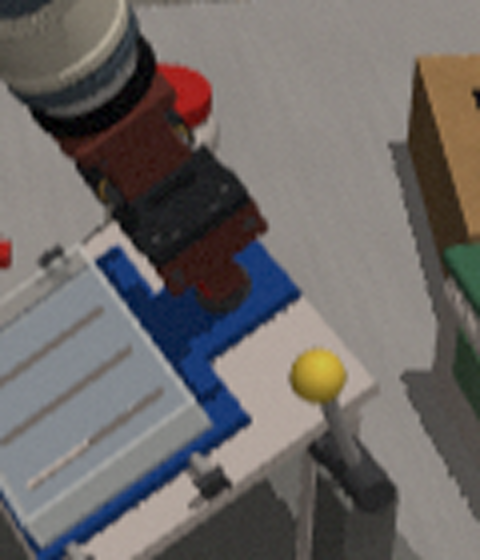

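The collar is down on the lug: contact came at 100.15 mm, and the crop shows it sitting flat at (225,290). I'll press it lightly, release, back off along the pin axis and look.

```bash
python3 - <<'E'
from desc import *; import cv2
s,c,ex=json.load(open("st.json"))
p=env.read_state()["tool_pos"]
print(env.move_l(p-N*2,rate=15,f_stop=12)); f=env.read_state()["force"]; print(f@N)
set_gripper(50); p=env.read_state()["tool_pos"]; print(env.read_state()["force"])
env.move_l(p+N*130,rate=120)
q=quat([0,0,-1],YS); env.reach(tf(ST,(85*np.sin(.125-.5)-75,-165,330)),q); set_gripper(0)
print(env.read_state()["time_s"],env.read_state()["width"])
a=viewer.camera("side");b=viewer.camera("top"); cv2.imwrite("pics/side3.png",a); cv2.imwrite("pics/top3.png",b)
k=lambda im,x,y: cv2.resize(im[y:y+140,x:x+100],None,fx=4,fy=4,interpolation=cv2.INTER_CUBIC)
cv2.imwrite("pics/f.png",np.hstack([k(a,320,130),k(b,220,130)]))
E
```

```text
True
7.374433803947876
[ 0.18432346 -0.25006778 -0.23432736]
23.3333 0.49992168212186405
```

View pics/f.png

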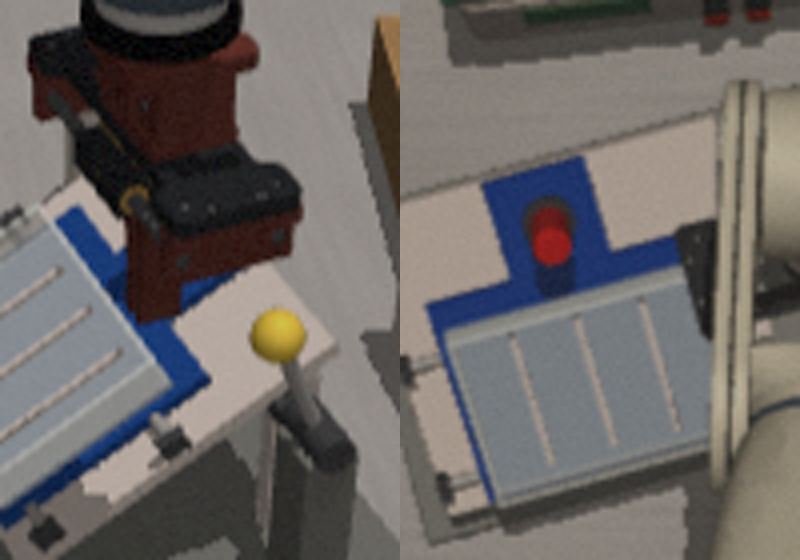

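The pin stands home and free in the lug (top crop 550,240), with the carriage shifted into line. Now the lever.

```bash
python3 - <<'E'
from desc import *; import cv2
y0=-165
env.move_l(tf(ST,(-106,y0,272)),rate=150)
h=env.move_l(tf(ST,(5,y0,272)),rate=60,f_stop=15)
X=lambda: RZ.inv().apply(env.read_state()["tool_pos"]-[ST[0],ST[1],0])
print(h,X(),env.read_state()["force"])
if not h:
    h=env.move_l(tf(ST,(34,y0,272)),rate=25,f_stop=15); print(h,X(),env.read_state()["force"])
p=X(); env.move_l(tf(ST,(p[0]-40,y0,272)),rate=120); env.move_l(tf(ST,(p[0]-60,y0,400)),rate=150)
env.reach([350,-150,420],quat([0,0,-1],YS))
print(env.read_state()["time_s"])
a=viewer.camera("side");b=viewer.camera("top"); cv2.imwrite("pics/side4.png",a); cv2.imwrite("pics/top4.png",b)
k=lambda im,x,y: cv2.resize(im[y:y+140,x:x+130],None,fx=3,fy=3,interpolation=cv2.INTER_CUBIC)
cv2.imwrite("pics/g.png",np.hstack([k(a,310,150),k(b,210,130)]))
E
```

```text
False [   4.71518722 -164.98333425  271.8622526 ] [-1.70472681  0.23085935 -2.79416304]
True [  15.47534116 -164.82500607  271.14421615] [-2.1152082  -0.4014264   1.83430355]
29.325
```

View pics/g.png

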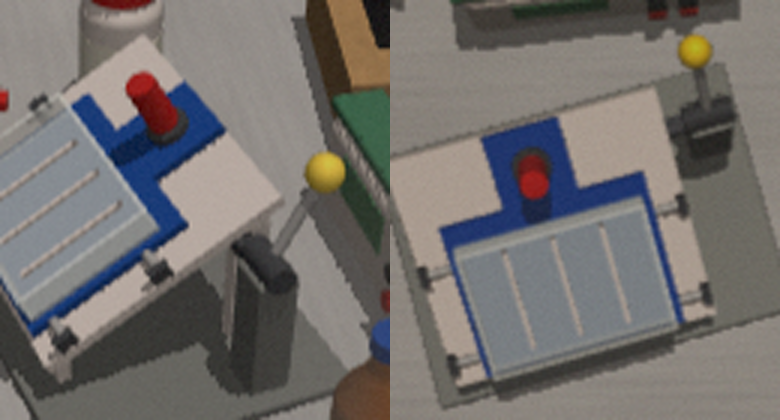

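The lever leans over (knob at side 418.3,207.3 / top 311.5,146.5) and the pin is still home. I'll check the lever angle and the collar depth numerically.

```bash
python3 - <<'E'
from h import *
for th in(.9,.95,1.,1.05):
    k=tf(ST,(85*np.sin(th-.5),-165,130+85*np.cos(th-.5))); print(th,proj("side",k),proj("top",k))
for d in(0,3,8):
    t=tf(ST,deck(0,0,10))+N*(60+d); print("pin top",d,(proj("side",t)-[310,150])*3,(proj("top",t)-[210,130])*3+[390,0])
E
```

```text
0.9 [415.52591457 206.65738547] [312.19336633 149.3332466 ]
0.95 [417.0086638  206.85629182] [311.78882359 148.07846042]
1.0 [418.44074143 207.13393885] [311.39553956 146.8786692 ]
1.05 [419.81852428 207.4891096 ] [311.01457932 145.73702936]
pin top 0 [138.91230567  79.98531872] [531.9914253 183.8868092]
pin top 3 [137.35352051  77.61692329] [532.12772897 184.93673658]
pin top 8 [134.74408522  73.65218537] [532.35600072 186.69508078]
```

```bash
python3 -c "
from station import workorder
print(workorder.sign_off())"
```

```text
the job is handed in; nothing more can be done
None
```

The job is handed in: the red pin is home with its collar on the blue lug and released, and the yellow-knobbed lever then swung fully over (about 1.0 rad in the final pictures), at about 29 s of the 56 s limit.

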